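# Crack open the sealed dry box and hold its lid ajar

### The job

The white dry-storage box is latched and its lid is stuck to the gasket. Turn the black latch knob anticlockwise until it clicks past its detent and its steel tongue is clear of the lid, then take the lid by its blue fin grip, break it free of the seal without flinging it open, and finish while still gripping the fin and holding the lid slightly ajar, with a gap of about 18 mm at its front edge, so that the box can breathe. Leave the other things on the bench where they are.

Things in the scene. Friction and masses are not known exactly. Their poses are not given: they have to be found in the camera images.
- dry_box: White dry-storage box with a grey latch console on its front, fixed to the bench: box 150 x 170 x 80 mm (x, y, z); console 66 mm further out along -x, 64 mm wide, 88 mm high. Origin: centre of the box's underside, on the bench; x points from front to back, y to the left seen from the front, z up. Place and yaw (up to 0.35 rad either way) vary.
- box_lid (a joint): Lid angle about the hinge, rad: 0 shut, grows as the front edge rises (to 1.5); 0.115 is a front gap of about 18 mm. The seal clings over the first 7 mm of the front edge's rise (to 0.046 rad): at the fin it takes about 13 N upward at first, then ever less, and lets go with a small pop upward. The lid (about 0.25 kg) falls back to under 0.055 rad when let go.
- lid_grip (a point): Grip point of the lid's blue fin, a block 48 mm long along the box's x, 14 mm thick along its y, 37 mm high on the lid's top. The point is midway along, 10 mm below the fin's top: 120 mm above the bench when shut, 40 mm in front of the box's origin. Axes: the lid's, which are the box's, tipping back about y as the lid opens.
- lid_hinge (a point): Middle of the hinge axis on the box's far rim; the axis runs along the box's y, 83 mm above the bench, 80 mm behind the box's origin. Axes: the box's. The lid, 10 mm thick and 176 mm wide, reaches 159 mm forward from here; shut, it lies 83 to 93 mm above the bench.
- latch_knob (a joint): Knob angle about its upright axis, rad: 0 locked (start 0 to 0.2), grows anticlockwise seen from above, end stop 1.35. A sprung detent resists from about 0.58 (peak about 0.1 N m), clicks over at 0.8 and drives the knob to about 1.0, where it stays. Below 0.85 the steel tongue under the knob overlaps the lid's front edge and blocks the lid; from 0.9 it is clear.
- knob_grip (a point): Grip point of the black latch knob, on its axis, 110 mm in front of the box's origin, 126 mm above the bench: an upright bar 44 mm long, 12 mm thick, its top 10 mm above this point, its flanks free for 20 mm below it (then a hub of 13 mm radius). x runs along the bar, over the tongue; at joint value 0 it points to the box's back. It turns with the knob.
- pipette_stand: Fixed pipette stand left of the work, standing in the robot's way from its start: a post on a round foot about 100 mm across with a black pipette hanging on it, about 300 mm high in all. Pass it high or close to the robot. Origin: on the bench, in the middle of the stand.
- tip_rack_open: Open dark-blue rack of pipette tips, 84 x 122 x 51 mm; loose bystander, to be left alone. Origin: centre of its underside.
- wash_blue: Blue capped jar, 51 mm across, 105 mm high; loose bystander, to be left alone. Origin: centre of its underside.
- squeeze_bottle: White squeeze bottle, 43 mm across, 125 mm high; loose bystander, to be left alone. Origin: centre of its underside.
- marker_0: White marker with black cap lying down, 13 x 134 x 15 mm; loose bystander, to be left alone. Origin: centre of its underside.
- microtube_1: Small white tube with red cap lying down, 16 x 41 x 13 mm; loose bystander, to be left alone. Origin: centre of its underside.
- tape_roll: Roll of tan tape lying flat, 85 mm across, 19 mm high; loose bystander, to be left alone. Origin: centre of its underside.

How it is judged:
By the outcome, as a careful person would: the job done as asked, in the order asked, and still so for the second after the job is handed in, while the arm keeps its last pose, push and grip.
It also fails if it takes over 51 s, if anything falls off the work surface, if the arm or the gripper's body presses on something with over 40 N, if the wrist force passes 120 N, or if a joint passes its speed limit or range.

### The arm

A 7-joint arm with a two-finger parallel gripper is mounted at the origin on a cart in front of the work surface, level with it; the furniture and walls round the work are solid. World frame = base frame: x ahead of the robot, y to its left, z up, the work surface at z = 0. Lengths are in m, angles in rad, forces in N, time in s.
With the tool pointing down it reaches from about 0.4 to 0.875 m from the base axis. Payload 19.3 kg.
Tool frame: the origin (TCP) lies between the finger pads, 19 mm behind the fingertips; this is the grasp point; x points along the fingers, y is the direction in which the jaws open and shut, and the axes are right-handed (so a half turn about x gives the same grasp; the last joint's range is limited). The gripper opens to 85 mm and grips with 20 to 120 N. Pads are 22 mm wide; open, the fingers measure 114 mm over their backs; the gripper's body (76 mm by 85 mm) begins 54 mm behind the grasp point. The pads swing forward as they close: fully open they stand 13 mm farther back than shut.
Start: joints at [1.129, 0.521, -0.036, 1.599, 0.021, 1.021, -0.113], TCP at [0.227, -0.582, 0.25] pointing down, gripper open.
Joint ranges: [-2.91, 2.91], [-0.3, 2.13], [-1.5, 1.42], [0.17, 2.43], [-1.26, 4.41], [0.16, 1.93], [-2.52, 2.52]. Speed limits (rad/s): [1.89, 1.89, 2.39, 2.39, 3.01, 3.01, 3.01].

### API

Orientations are given as [roll, pitch, yaw] about the fixed x, y, z axes, in that order (R = Rz(yaw) Ry(pitch) Rx(roll)).
In Python, from workcell import bot gives the robot as it stands. The module is installed in compiled form; this text tells all that it offers.
- The arm moves only by the tool servo_tool, never from a script. Its argument "targets" is a list of rows, each an object of numbers: "x", "y", "z": the shift along the tool's x, y, z as a fraction of full scale; "wx", "wy", "wz": the turn, a rotation vector about the tool's x, y, z as a fraction of full scale. A call has 1 to 12 rows; each row is the pose to reach, as a shift and turn from the pose measured when the call began, along the tool's axes at that moment, turning the shorter way round; what a row does not reach only later rows make up. Full scale, the value 1, is 40 cm for a shift and 360 degrees for a turn. A row lasts 1/8 s, in which the tool goes at most 62.5 mm and 10.7 degrees, less where a joint would pass 70% of its speed; a pose out of reach is approached as far as the arm can. A call with a number of a shift or a turn outside -1 to 1 is refused whole. A call with a gripper value outside its range is refused whole. "grip" is the gripper command: -1 is shut, 1 is fully open, values between are in proportion, set as the call begins (left out, the last holds). The fingers move at their own pace and stop on an object; "squeeze" is the grip in N (left out, the last holds). Time passes only in rows, so rows that repeat a pose let the fingers close. It gives the time, the measured TCP pose, the force and the opening at its end, in the units of the state.
- bot.observe(): the state, without advancing time (a new reading comes with each control period).
- bot.grab_frame(name): name is "scene" or "top" or "wrist"; returns (picture, depth): 420x560x3 uint8, red, green, blue; 420x560 float32, m along the optical axis (not along the pixel's ray), 0 where there is no reading.
- bot.get_calibration(name): a dict with "intrinsics" (3x3 intrinsics, pixels), "R" (3x3) and "t" (3): a world point X has camera coordinates R X + t. Camera axes: x right, y down, z forward; pixel columns grow to the right and rows downward; lengths in m; the calibration is good to about 2 mm. A picture is of the moment at which its call begins: read the wrist's pose just before it. get_calibration takes no time and is no camera call; for the wrist camera it gives the pose at the moment of the call.
- bot.job_done(): hands the job in, once; it reports no verdict.
Trained networks look in the newest picture that a camera, given by its name, has taken for a name from the list of things; names that differ only in an ending like _2 or _b are one class to them, and where a whole thing is asked for, a point or a joint stands for the part that bears it (a point fixed in the world has none). Each returns a list of dicts, best first, with "confidence" (0 to 1); they miss things now and then, are a little off and sometimes report something else, mostly with a low value. They report only what shows in the picture. A call takes as long as a camera call.
- bot.trace(camera, target): "mask" (420x560 bool, what is visible of it) and "pixel" ([column, row] in pixels, amid what is visible of it).
The state is a dict: "clock": time; "qpos": joint angles; "qd": joint speeds; "joint_efforts": joint torques, N m; "position": TCP position; "tool_rot": TCP orientation; "force": force on the tool from outside, world axes, zero at the start; "moment": the same for the moment, N m; "grip_width": finger opening in m.
Only numpy, scipy, OpenCV 4.12 (cv2) and the standard library are available. Lean on these libraries where they do the work, as an engineer would, in place of code of your own. Each camera call takes 0.05 s, during which the arm holds its last target. There are 200 camera calls.

## Working session

There is one attempt and no reset: what is moved stays moved. The work goes in short steps, Python scripts to look and compute and a tool call to move; the robot and the scene stay as the last step left them, time stands still between calls to the robot, and variables do not carry over. Pictures are saved under pics/ and viewed, on a budget of 10 in all, crops included, one or two more only if the job needs it, and the job is handed in when it is done.

Besides the shell and the picture viewer there is one more tool, called as name([rows], argument=value, ...), one row to a line, values as JSON. servo_tool: Moves the arm, as the interface text tells. Shift numbers are shares of 40 cm and turn numbers shares of 360 degrees, none past 1 either way. Its arguments: {"type":"object","properties":{"targets":{"type":"array"},"grip":{"type":"number"},"squeeze":{"type":"number"}},"required":["targets"]}

```bash
mkdir -p pics
cat > h.py <<'E'
import numpy as np, cv2
from workcell import bot
def pts(cam, mask, depth, cal):
    v,u=np.nonzero(mask&(depth>0)); z=depth[v,u]; K=cal["intrinsics"]
    c=np.stack([(u-K[0,2])/K[0,0]*z,(v-K[1,2])/K[1,1]*z,z],1)
    return (c-cal["t"])@cal["R"]
def save(n,im): cv2.imwrite("pics/"+n+".png",im[:,:,::-1])
E
python3 - <<'E'
from h import *
s=bot.observe(); print({k:np.round(v,3) for k,v in s.items()})
for c in ("scene","top"):
    im,d=bot.grab_frame(c); save(c+"0",im); cal=bot.get_calibration(c)
    for t in ("dry_box","box_lid","lid_grip","latch_knob","pipette_stand","squeeze_bottle","wash_blue","tip_rack_open"):
        r=bot.trace(c,t)
        for o in r[:1]:
            p=pts(c,o["mask"],d,cal)
            print(c,t,round(o["confidence"],2),o["pixel"],len(p),np.round(np.percentile(p,[5,50,95],axis=0),3).tolist() if len(p) else "")
print(bot.observe()["clock"])
E
```

```text
{'clock': np.float64(0.0), 'qpos': array([ 1.129,  0.522, -0.036,  1.6  ,  0.021,  1.021, -0.113]), 'qd': array([ 0.001,  0.002, -0.   , -0.   , -0.001, -0.001,  0.   ]), 'joint_efforts': array([ 1.0000e-03, -9.2712e+01,  1.9800e+00, -3.6993e+01,  1.8000e-02,
        8.0000e-03,  0.0000e+00]), 'position': array([ 0.227, -0.582,  0.249]), 'tool_rot': array([-1.531,  1.57 ,  1.983]), 'force': array([ 0.421, -0.78 ,  0.266]), 'moment': array([0.021, 0.002, 0.007]), 'grip_width': np.float64(0.086)}
scene box_lid 0.58 [285.8, 178.4] 2018 [[0.52, -0.295, 0.088], [0.589, -0.207, 0.093], [0.662, -0.135, 0.108]]
scene lid_grip 0.58 [287.7, 175.9] 1962 [[0.52, -0.295, 0.088], [0.586, -0.206, 0.093], [0.659, -0.136, 0.113]]
scene latch_knob 0.76 [315.1, 185.3] 173 [[0.462, -0.206, 0.096], [0.481, -0.199, 0.119], [0.513, -0.192, 0.138]]
scene pipette_stand 0.66 [254.7, 296.2] 531 [[0.37, 0.125, 0.006], [0.405, 0.161, 0.018], [0.443, 0.199, 0.023]]
scene squeeze_bottle 0.67 [349.3, 149.3] 337 [[0.498, -0.485, 0.007], [0.51, -0.465, 0.071], [0.532, -0.456, 0.111]]
scene wash_blue 0.93 [313.2, 132.
[... 381 characters left out ...]
091], [0.663, -0.138, 0.096]]
top lid_grip 0.89 [317.7, 189.4] 3313 [[0.524, -0.293, 0.087], [0.594, -0.215, 0.091], [0.665, -0.138, 0.096]]
top latch_knob 0.47 [314.0, 222.9] 119 [[0.468, -0.205, 0.096], [0.488, -0.199, 0.13], [0.519, -0.192, 0.137]]
top pipette_stand 0.23 [197.1, 244.9] 493 [[0.376, 0.125, -0.002], [0.412, 0.16, 0.017], [0.448, 0.198, 0.022]]
top squeeze_bottle 0.7 [404.1, 211.1] 331 [[0.503, -0.494, 0.0], [0.521, -0.465, 0.095], [0.54, -0.455, 0.113]]
top wash_blue 0.7 [401.9, 163.5] 384 [[0.635, -0.486, 0.007], [0.653, -0.46, 0.085], [0.676, -0.447, 0.107]]
top tip_rack_open 0.65 [143.9, 257.0] 1269 [[0.36, 0.238, 0.018], [0.403, 0.295, 0.048], [0.444, 0.349, 0.052]]
0.9
```

Run:
```python
import cv2
from h import *
im=cv2.imread("pics/top0.png"); sc=cv2.imread("pics/scene0.png")
a=np.hstack([cv2.resize(im[60:360,80:480],(400,300)),cv2.resize(sc[60:360,80:480],(400,300))]); 
cv2.imwrite("pics/both.png",a)
im,d=bot.grab_frame("top"); cal=bot.get_calibration("top")
P=pts("top",np.ones_like(d,bool),d,cal)
o=bot.trace("top","box_lid")[0]; p=pts("top",o["mask"],d,cal)
q=p[(p[:,2]>.084)&(p[:,2]<.097)]
print("lid rect",cv2.minAreaRect(q[:,:2].astype(np.float32)))
near=(P[:,0]>.4)&(P[:,0]<.7)&(P[:,1]>-.32)&(P[:,1]<-.1)
h=P[near&(P[:,2]>.118)]
c=h[:,0]<.53
for n,g in (("knob",h[c]),("fin",h[~c])):
    print(n,len(g),cv2.minAreaRect(g[:,:2].astype(np.float32)),np.percentile(g[:,2],[5,50,95]))
t=P[(P[:,2]>.14)&(P[:,0]>.15)&(P[:,0]<.9)&(P[:,1]<0)]
for lo in (.14,.2,.25,.3): 
    g=t[(t[:,2]>lo)]; print(lo,len(g),np.percentile(g,[2,50,98],axis=0).round(3).tolist() if len(g) else '')
```

```text
lid rect ((0.5934745669364929, -0.21554389595985413), (0.17618201673030853, 0.16132569313049316), 82.55101013183594)
knob 78 ((0.4857756495475769, -0.20045490562915802), (0.04125526174902916, 0.010829264298081398), 0.800662636756897) [0.12211857 0.13442304 0.13765651]
fin 92 ((0.5537592172622681, -0.20987215638160706), (0.01442054845392704, 0.04591252654790878), 82.77403259277344) [0.12315352 0.12813223 0.13181544]
0.14 35569 [[0.207, -0.564, 0.164], [0.796, -0.322, 0.56], [0.885, -0.014, 0.677]]
0.2 32395 [[0.206, -0.566, 0.205], [0.796, -0.341, 0.569], [0.886, -0.012, 0.678]]
0.25 31617 [[0.206, -0.566, 0.268], [0.796, -0.333, 0.571], [0.886, -0.012, 0.678]]
0.3 26116 [[0.205, -0.566, 0.302], [0.796, -0.332, 0.594], [0.884, -0.014, 0.678]]
```

View pics/both.png

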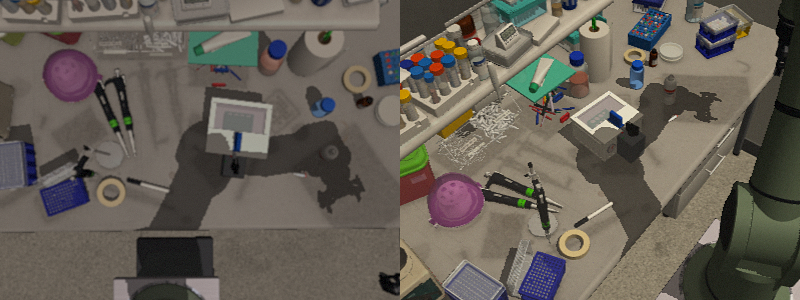

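The view matches the measurements: box at top crop (238,125), knob in front of it, fin behind the knob, and the pipette stand well to the left. Box origin is about (0.593,-0.215), yaw -0.13, knob angle about 0.14.

```bash
cat >> h.py <<'E'
from scipy.spatial.transform import Rotation as Ro
def Rnow(): return Ro.from_euler("xyz",bot.observe()["tool_rot"])
def goto(pos,jaw):
    """shift/turn fractions to TCP pos, tool down, jaw axis at world angle jaw (deg)"""
    s=bot.observe(); R0=Ro.from_euler("xyz",s["tool_rot"])
    best=None
    for a in (jaw,jaw+180):
        a=np.radians(a); y=np.array([np.cos(a),np.sin(a),0]); x=np.array([0,0,-1.])
        Rt=Ro.from_matrix(np.stack([x,y,np.cross(x,y)],1))
        r=(R0.inv()*Rt).as_rotvec()
        print("jaw",np.degrees(a).round(1),"shift",(R0.inv().apply(np.array(pos)-s["position"])/.4).round(4),"turn",(r/2/np.pi).round(4),"deg",np.degrees(np.linalg.norm(r)).round(1))
E
python3 - <<'E'
from h import *
print(Rnow().as_matrix().round(3)); goto((.485,-.201,.25),90.8)
c=bot.get_calibration("wrist"); print(c["R"].round(2),(-c["R"].T@c["t"]).round(3))
E
```

```text
[[-0.     0.363 -0.932]
 [ 0.    -0.932 -0.363]
 [-1.    -0.     0.   ]]
jaw 90.8 shift [-0.     -0.6538 -0.9472] turn [-0.4431 -0.      0.    ] deg 159.5
jaw 270.8 shift [-0.     -0.6538 -0.9472] turn [0.0569 0.     0.    ] deg 20.5
[[ 0.36 -0.93 -0.  ]
 [-0.88 -0.34  0.32]
 [-0.3  -0.12 -0.95]] [ 0.303 -0.552  0.373]
```

servo_tool([
  {"y": -0.3,"z": -0.45,"wx": 0.025},
  {"y": -0.654,"z": -0.947,"wx": 0.057},
  {"y": -0.654,"z": -0.947,"wx": 0.057},
  {"y": -0.654,"z": -0.947,"wx": 0.057},
  {"y": -0.654,"z": -0.947,"wx": 0.057},
  {"y": -0.654,"z": -0.947,"wx": 0.057},
  {"y": -0.654,"z": -0.947,"wx": 0.057},
  {"y": -0.654,"z": -0.947,"wx": 0.057},
  {"y": -0.654,"z": -0.947,"wx": 0.057},
  {"y": -0.654,"z": -0.947,"wx": 0.057},
  {"y": -0.654,"z": -0.947,"wx": 0.057},
], grip=0.2)

```text
$.targets[0]: bad value
```

Run:
```python
from h import *
s=bot.observe(); print(s["clock"],s["position"],s["qpos"].round(2),s["grip_width"],s["force"])
cal=bot.get_calibration("wrist"); im,d=bot.grab_frame("wrist"); save("w1",im)
for i,t in enumerate(("latch_knob","lid_grip")):
    P=pts("w",np.ones_like(d,bool),d,cal)
x0,r=((.485,-.201),.035),None
for n,c in (("knob",(.485,-.201)),("fin",(.554,-.21))):
    g=P[(np.hypot(P[:,0]-c[0],P[:,1]-c[1])<.033)&(P[:,2]>.122)&(P[:,2]<.145)]
    if len(g)>5: print(n,len(g),cv2.minAreaRect(g[:,:2].astype(np.float32)),np.percentile(g[:,2],[5,50,95]).round(4))
goto((.485,-.201,.13),90.8)
```

```text
1.0 [ 0.22701623 -0.58229332  0.24999282] [ 1.13  0.52 -0.04  1.6   0.02  1.02 -0.11] 0.08544515572568881 [ 0.27248975 -0.01028788 -1.07473833]
jaw 90.8 shift [ 0.3    -0.6539 -0.9472] turn [-0.4431 -0.      0.    ] deg 159.5
jaw 270.8 shift [ 0.3    -0.6539 -0.9472] turn [0.0569 0.     0.    ] deg 20.5
```

View pics/w1.png

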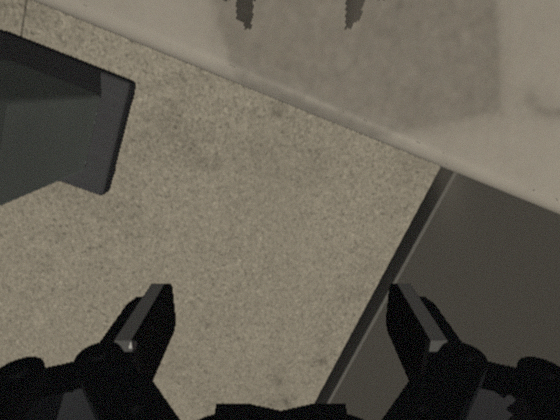

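The move was refused, and the picture shows the arm still at its start pose. Each row probably needs all six numbers.

servo_tool([
  {"x": 0,"y": -0.3,"z": -0.45,"wx": 0.025,"wy": 0,"wz": 0},
  {"x": 0,"y": -0.654,"z": -0.947,"wx": 0.057,"wy": 0,"wz": 0},
  {"x": 0,"y": -0.654,"z": -0.947,"wx": 0.057,"wy": 0,"wz": 0},
  {"x": 0,"y": -0.654,"z": -0.947,"wx": 0.057,"wy": 0,"wz": 0},
  {"x": 0,"y": -0.654,"z": -0.947,"wx": 0.057,"wy": 0,"wz": 0},
  {"x": 0,"y": -0.654,"z": -0.947,"wx": 0.057,"wy": 0,"wz": 0},
  {"x": 0,"y": -0.654,"z": -0.947,"wx": 0.057,"wy": 0,"wz": 0},
  {"x": 0,"y": -0.654,"z": -0.947,"wx": 0.057,"wy": 0,"wz": 0},
  {"x": 0,"y": -0.654,"z": -0.947,"wx": 0.057,"wy": 0,"wz": 0},
  {"x": 0,"y": -0.654,"z": -0.947,"wx": 0.057,"wy": 0,"wz": 0},
  {"x": 0,"y": -0.654,"z": -0.947,"wx": 0.057,"wy": 0,"wz": 0},
], grip=0.2)

```text
clock: 2.42
position: [0.4844, -0.202, 0.25]
tool_rot: [1.102, 1.571, -2.028]
force: [-0.1, 0.4, -0.1]
grip_width: 0.0509
```

```bash
cat > look.py <<'E'
from h import *
import sys
s=bot.observe(); print(s["clock"],s["position"],s["qpos"].round(2),s["grip_width"],s["force"].round(1))
cal=bot.get_calibration("wrist"); im,d=bot.grab_frame("wrist"); save(sys.argv[1],im)
P=pts("w",np.ones_like(d,bool),d,cal)
for n,c in (("knob",(.485,-.201)),("fin",(.554,-.21))):
    g=P[(np.hypot(P[:,0]-c[0],P[:,1]-c[1])<.033)&(P[:,2]>.122)&(P[:,2]<.145)]
    if len(g)>5: print(n,len(g),cv2.minAreaRect(g[:,:2].astype(np.float32)),np.percentile(g[:,2],[5,50,95]).round(4))
E
python3 - <<'E'
import sys; sys.argv=["","w2"]
from look import *
goto((.485,-.201,.13),90.8)
E
```

```text
2.425 [ 0.48438501 -0.20199687  0.2500413 ] [ 0.34  0.36 -0.08  1.86  0.04  0.92 -1.31] 0.05094616595186401 [-0.1  0.4 -0.1]
knob 1109 ((0.483331561088562, -0.200989231467247), (0.04328445345163345, 0.011822273023426533), 0.8271597623825073) [0.1314 0.1347 0.1361]
fin 1633 ((0.5520067811012268, -0.2103033810853958), (0.014105146750807762, 0.04796326905488968), 82.42990112304688) [0.1259 0.1287 0.1301]
jaw 90.8 shift [ 0.3001 -0.0023 -0.0015] turn [ 4.997e-01 -1.000e-04 -0.000e+00] deg 179.9
jaw 270.8 shift [ 0.3001 -0.0023 -0.0015] turn [-0.0003  0.     -0.    ] deg 0.1
```

View pics/w2.png

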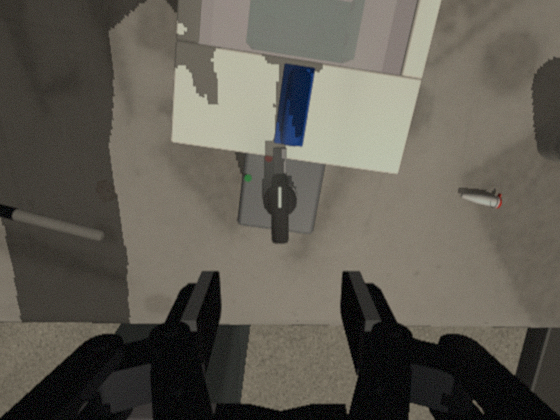

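The knob shows at (279,195) and the fin at (295,105), with the jaws straddling the knob line. I'll descend and grip the knob.

servo_tool([
  {"x": 0.15,"y": -0.0025,"z": 0,"wx": 0,"wy": 0,"wz": 0},
  {"x": 0.25,"y": -0.0025,"z": 0,"wx": 0,"wy": 0,"wz": 0},
  {"x": 0.3,"y": -0.0025,"z": 0,"wx": 0,"wy": 0,"wz": 0},
  {"x": 0.3,"y": -0.0025,"z": 0,"wx": 0,"wy": 0,"wz": 0},
  {"x": 0.3,"y": -0.0025,"z": 0,"wx": 0,"wy": 0,"wz": 0},
])

```text
clock: 3.1
position: [0.4848, -0.2014, 0.131]
tool_rot: [2.585, 1.57, -0.546]
force: [-0.8, 0.4, -0.0]
grip_width: 0.051
```

servo_tool([
  {"x": 0,"y": 0,"z": 0,"wx": 0,"wy": 0,"wz": 0},
  {"x": 0,"y": 0,"z": 0,"wx": 0,"wy": 0,"wz": 0},
  {"x": 0,"y": 0,"z": 0,"wx": 0,"wy": 0,"wz": 0},
  {"x": 0,"y": 0,"z": 0,"wx": 0,"wy": 0,"wz": 0},
  {"x": 0,"y": 0,"z": 0,"wx": 0,"wy": 0,"wz": 0},
  {"x": 0,"y": 0,"z": 0,"wx": 0,"wy": 0,"wz": 0},
], grip=-1, squeeze=40)

```text
clock: 3.85
position: [0.4851, -0.2015, 0.1317]
tool_rot: [2.701, 1.569, -0.429]
force: [-2.3, 0.8, 9.8]
grip_width: 0.0112
```

servo_tool([
  {"x": -0.004,"y": 0,"z": 0,"wx": -0.01,"wy": 0,"wz": 0},
  {"x": -0.004,"y": 0,"z": 0,"wx": -0.03,"wy": 0,"wz": 0},
  {"x": -0.004,"y": 0,"z": 0,"wx": -0.05,"wy": 0,"wz": 0},
  {"x": -0.004,"y": 0,"z": 0,"wx": -0.07,"wy": 0,"wz": 0},
  {"x": -0.004,"y": 0,"z": 0,"wx": -0.085,"wy": 0,"wz": 0},
  {"x": -0.004,"y": 0,"z": 0,"wx": -0.1,"wy": 0,"wz": 0},
  {"x": -0.004,"y": 0,"z": 0,"wx": -0.115,"wy": 0,"wz": 0},
  {"x": -0.004,"y": 0,"z": 0,"wx": -0.13,"wy": 0,"wz": 0},
  {"x": -0.004,"y": 0,"z": 0,"wx": -0.143,"wy": 0,"wz": 0},
  {"x": -0.004,"y": 0,"z": 0,"wx": -0.143,"wy": 0,"wz": 0},
  {"x": -0.004,"y": 0,"z": 0,"wx": -0.143,"wy": 0,"wz": 0},
  {"x": -0.004,"y": 0,"z": 0,"wx": -0.143,"wy": 0,"wz": 0},
])

```text
clock: 5.35
position: [0.4842, -0.2005, 0.1324]
tool_rot: [-2.107, 1.57, 1.945]
force: [0.6, 4.1, -16.4]
grip_width: 0.0109
```

servo_tool([
  {"x": 0,"y": 0,"z": 0,"wx": 0,"wy": 0,"wz": 0},
  {"x": 0,"y": 0,"z": 0,"wx": 0,"wy": 0,"wz": 0},
  {"x": 0,"y": 0,"z": 0,"wx": 0,"wy": 0,"wz": 0},
  {"x": 0,"y": 0,"z": 0,"wx": 0,"wy": 0,"wz": 0},
], grip=0)

```text
clock: 5.85
position: [0.4843, -0.2006, 0.1326]
tool_rot: [-2.817, 1.57, 1.235]
force: [-0.4, -0.1, 0.6]
grip_width: 0.0424
```

servo_tool([
  {"x": -0.15,"y": 0,"z": 0,"wx": 0,"wy": 0,"wz": 0},
  {"x": -0.3,"y": 0,"z": 0,"wx": 0,"wy": 0,"wz": 0},
  {"x": -0.3,"y": 0,"z": 0,"wx": 0.07,"wy": 0,"wz": 0},
  {"x": -0.3,"y": 0,"z": 0,"wx": 0.1,"wy": 0,"wz": 0},
  {"x": -0.3,"y": 0,"z": 0,"wx": 0.14,"wy": 0,"wz": 0},
  {"x": -0.3,"y": 0,"z": 0,"wx": 0.166,"wy": 0,"wz": 0},
  {"x": -0.3,"y": 0,"z": 0,"wx": 0.166,"wy": 0,"wz": 0},
  {"x": -0.3,"y": 0,"z": 0,"wx": 0.166,"wy": 0,"wz": 0},
])

```text
clock: 6.85
position: [0.4843, -0.2006, 0.2528]
tool_rot: [-2.541, 1.57, 0.463]
force: [0.0, 0.3, -0.6]
grip_width: 0.0428
```

Run:
```python
import sys; sys.argv=["","w3"]
from look import *
goto((.553,-.210,.122),82.5)
```

```text
6.85 [ 0.48433397 -0.20064742  0.25276729] [ 0.39  0.36 -0.14  1.86  0.06  0.93 -1.49] 0.04276624113730539 [ 0.   0.3 -0.6]
knob 1251 ((0.4829123020172119, -0.2012278437614441), (0.0439908467233181, 0.012387045659124851), 51.793373107910156) [0.1249 0.1345 0.1361]
fin 1626 ((0.5522444844245911, -0.21051554381847382), (0.01402634009718895, 0.04759519547224045), 81.86742401123047) [0.1257 0.1286 0.13  ]
jaw 82.5 shift [ 0.3269 -0.0011 -0.1733] turn [4.983e-01 1.000e-04 1.000e-04] deg 179.4
jaw 262.5 shift [ 0.3269 -0.0011 -0.1733] turn [-0.0017 -0.      0.    ] deg 0.6
```

View pics/w3.png

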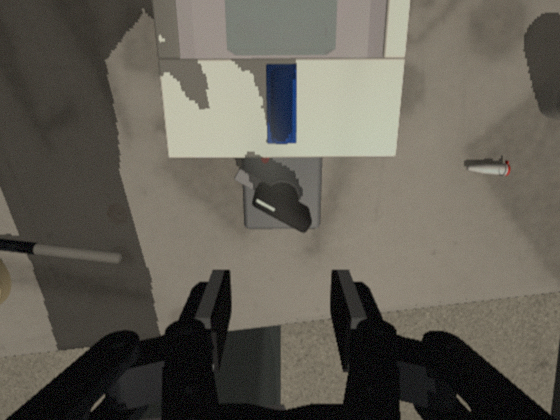

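The knob bar now lies at 59° from the box axis, about 1.03 rad, and its tongue at (245,180) is clear of the lid. The fin is at (281,103). Next I go over the fin, descend and grip.

servo_tool([
  {"x": 0,"y": -0.001,"z": -0.1,"wx": -0.0015,"wy": 0,"wz": 0},
  {"x": 0,"y": -0.001,"z": -0.173,"wx": -0.0015,"wy": 0,"wz": 0},
  {"x": 0.05,"y": -0.001,"z": -0.173,"wx": -0.0015,"wy": 0,"wz": 0},
  {"x": 0.15,"y": -0.001,"z": -0.173,"wx": -0.0015,"wy": 0,"wz": 0},
  {"x": 0.25,"y": -0.001,"z": -0.173,"wx": -0.0015,"wy": 0,"wz": 0},
  {"x": 0.31,"y": -0.001,"z": -0.173,"wx": -0.0015,"wy": 0,"wz": 0},
  {"x": 0.33,"y": -0.001,"z": -0.173,"wx": -0.0015,"wy": 0,"wz": 0},
  {"x": 0.33,"y": -0.001,"z": -0.173,"wx": -0.0015,"wy": 0,"wz": 0},
  {"x": 0.33,"y": -0.001,"z": -0.173,"wx": -0.0015,"wy": 0,"wz": 0},
])

```text
clock: 8.02
position: [0.5535, -0.2102, 0.1219]
tool_rot: [-3.112, 1.569, -0.102]
force: [0.1, 0.7, -0.0]
grip_width: 0.0427
```

servo_tool([
  {"x": 0,"y": 0,"z": 0,"wx": 0,"wy": 0,"wz": 0},
  {"x": 0,"y": 0,"z": 0,"wx": 0,"wy": 0,"wz": 0},
  {"x": 0,"y": 0,"z": 0,"wx": 0,"wy": 0,"wz": 0},
  {"x": 0,"y": 0,"z": 0,"wx": 0,"wy": 0,"wz": 0},
  {"x": 0,"y": 0,"z": 0,"wx": 0,"wy": 0,"wz": 0},
  {"x": 0,"y": 0,"z": 0,"wx": 0,"wy": 0,"wz": 0},
], grip=-1, squeeze=60)

```text
clock: 8.78
position: [0.5538, -0.2107, 0.1229]
tool_rot: [2.934, 1.568, -0.34]
force: [-2.2, -2.8, 10.2]
grip_width: 0.0131
```

Run:
```python
from h import *
s=bot.observe(); print(s["clock"],s["position"],s["force"],s["moment"],s["grip_width"]); print(Rnow().as_matrix().round(3))
```

```text
8.775 [ 0.55379786 -0.21073279  0.12286083] [-2.16371604 -2.79111925 10.19403465] [-0.29465964  0.41971801  0.02224598] 0.01308650822539317
[[ 0.003 -0.132 -0.991]
 [-0.001 -0.991  0.132]
 [-1.     0.001 -0.003]]
```

servo_tool([
  {"x": -0.003,"y": 0,"z": -0.001,"wx": 0,"wy": -0.0016,"wz": 0},
  {"x": -0.006,"y": 0,"z": -0.002,"wx": 0,"wy": -0.0032,"wz": 0},
  {"x": -0.009,"y": 0,"z": -0.003,"wx": 0,"wy": -0.0048,"wz": 0},
  {"x": -0.012,"y": 0,"z": -0.004,"wx": 0,"wy": -0.0064,"wz": 0},
  {"x": -0.015,"y": 0,"z": -0.005,"wx": 0,"wy": -0.008,"wz": 0},
  {"x": -0.018,"y": 0,"z": -0.006,"wx": 0,"wy": -0.0095,"wz": 0},
  {"x": -0.021,"y": 0,"z": -0.0072,"wx": 0,"wy": -0.0111,"wz": 0},
  {"x": -0.024,"y": 0,"z": -0.0084,"wx": 0,"wy": -0.0127,"wz": 0},
  {"x": -0.024,"y": 0,"z": -0.0084,"wx": 0,"wy": -0.0127,"wz": 0},
  {"x": -0.024,"y": 0,"z": -0.0084,"wx": 0,"wy": -0.0127,"wz": 0},
])

```text
clock: 10.02
position: [0.5573, -0.2112, 0.1324]
tool_rot: [0.01, 1.495, 3.019]
force: [6.3, -2.9, -5.2]
grip_width: 0.0128
```

```bash
cat > lid.py <<'E'
from h import *
s=bot.observe(); print(s["clock"],s["position"],s["force"].round(1),s["grip_width"]); R=Rnow().as_matrix(); print("tilt",np.arcsin(R[2,2]))
yaw=-.131; ex=np.array([np.cos(yaw),np.sin(yaw),0])
for c in ("top","scene","wrist"):
    cal=bot.get_calibration(c); im,d=bot.grab_frame(c); save(c+"_%d"%(s["clock"]*100),im)
    P=pts(c,np.ones_like(d,bool),d,cal)-np.array([.593,-.2155,0])
    bx=P@ex; by=P@np.array([-ex[1],ex[0],0])
    g=(bx>-.077)&(bx<.078)&(abs(by)<.085)&(abs(by)>.05)&(P[:,2]>.075)&(P[:,2]<.125)
    A=np.stack([bx[g],np.ones(g.sum())],1); y=P[g,2]; w=np.ones(len(y),bool)
    for _ in range(5):
        k=np.linalg.lstsq(A[w],y[w],rcond=None)[0]; w=abs(A@k-y)<.004
    print(c,g.sum(),w.sum(),"lid angle",-np.arctan(k[0]).round(4),"front top z",(k[1]-.079*k[0]).round(4))
E
python3 lid.py
```

```text
10.025 [ 0.55732103 -0.21121753  0.13244853] [ 6.3 -2.9 -5.2] 0.01275930258697877
tilt 0.07615288707707149
top 640 565 lid angle 0.09 front top z 0.1053
scene 713 521 lid angle 0.092 front top z 0.1063
wrist 56301 56298 lid angle 0.0927 front top z 0.1051
```

servo_tool([
  {"x": -0.004,"y": 0,"z": -0.0015,"wx": 0,"wy": -0.002,"wz": 0},
  {"x": -0.0075,"y": 0,"z": -0.0025,"wx": 0,"wy": -0.004,"wz": 0},
  {"x": -0.0075,"y": 0,"z": -0.0025,"wx": 0,"wy": -0.004,"wz": 0},
  {"x": -0.0075,"y": 0,"z": -0.0025,"wx": 0,"wy": -0.004,"wz": 0},
  {"x": -0.0075,"y": 0,"z": -0.0025,"wx": 0,"wy": -0.004,"wz": 0},
])

```text
clock: 10.8
position: [0.5586, -0.2114, 0.1354]
tool_rot: [0.007, 1.47, 3.017]
force: [4.4, -1.2, -4.7]
grip_width: 0.0127
```

```bash
python3 lid.py; cd pics; python3 -c "
import cv2,glob
t=cv2.imread(sorted(glob.glob('top_*'),key=len)[-1]);f=sorted(glob.glob('scene_*'));f2=sorted(glob.glob('wrist_*'))
cv2.imwrite('fin.png',cv2.hconcat([cv2.resize(cv2.imread(f[-1])[120:270,230:430],(400,300)),cv2.resize(cv2.imread(f2[-1]),(400,300))]));print(f,f2)"
```

```text
10.8 [ 0.55859582 -0.21137822  0.13536222] [ 4.4 -1.2 -4.7] 0.012737661712323954
tilt 0.10076772504129813
top 639 575 lid angle 0.1217 front top z 0.1098
scene 721 493 lid angle 0.109 front top z 0.1099
wrist 56338 56336 lid angle 0.1177 front top z 0.1091
['scene_1002.png', 'scene_1080.png'] ['wrist_1002.png', 'wrist_1080.png']
```

View pics/fin.png

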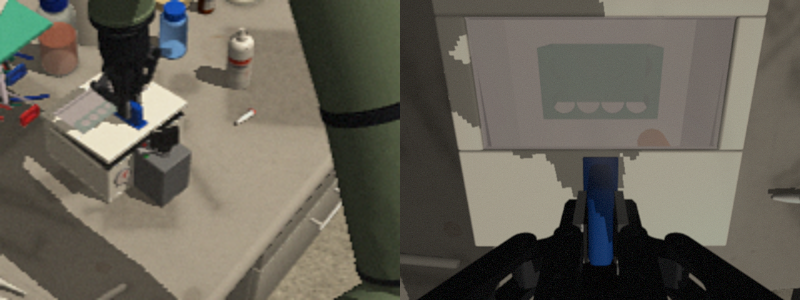

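The scene half shows the lid ajar with a dark slit at the front, and the wrist half shows the fin held between the fingers at about (600,210). The nearby things look undisturbed. Lid angle is about 0.116 rad.

```bash
python3 -c "
from h import *
bot.job_done(); s=bot.observe(); print(s['clock'],s['position'],s['grip_width'])"
```

```text
the job is handed in; nothing more can be done
the job is handed in; nothing more can be done
```

I handed the job in with the latch open, the lid held ajar at about 18 mm, and the gripper still on the blue fin. The clock then read about 11 s, against the 51 s limit.

- **Latch:** I turned the knob anticlockwise from about 0.14 rad. After I let go it rested at about 1.03 rad, past the detent, and its tongue looked clear of the lid. I measured this before lifting the lid and did not measure it again afterwards.
- **Lid:** I gripped the fin with 60 N and raised it in small steps around the hinge, so the seal let go without flinging the lid open.
- **Final lid angle:** The cameras disagreed slightly: wrist 0.118 rad, top 0.122 and scene 0.109. My estimate is about 0.116 rad, against the 0.115 wanted.
- **Front edge height:** It reads about 0.1095 m, which alone would give a smaller angle. Heights in these images read about 2 mm low, and correcting for that gives about 0.115 rad.
- **Forces and bystanders:** The highest wrist force I read was about 17 N, though I only read it at the end of each move. In the last pictures the things near the box looked undisturbed. I did not measure their positions again.
- **Refused call:** My first move was rejected because its rows left out some of the six numbers. The arm did not move.
- **After handing in:** The state could no longer be read, so I have no check on the final second.

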